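# Finish both ends of an acrylic sample and show it to the microscope

### The job

Finish the two short ends of the red acrylic block on the sprung finishing bar: with light pressure draw its bare end flat along the bar from the grey coarse pad right across to the white fine pad, then turn the block round and do the end under the lilac film the same way. Then lift the block and hold it level and still in the air in front of the microscope, the film-side end square to the lens and at its focus, 40 mm in front of the lens; the program finishes while the gripper is still holding it there. Do not touch the microscope, and leave everything else on the bench where it is.

Things in the scene. Friction and masses are not known exactly. Their poses are not given: they have to be found in the camera images.
- block: the workpiece: red acrylic block, 80 (x) x 50 (y) x 20 (z) mm, about 95 g, lying flat on the 6 mm cork mat. Origin: centre of its underside. +x points to its bare end (top plain red), -x to the end whose half of the top is covered with lilac film
- block_bare (a point): centre of the red block's bare end face (50 x 20 mm): 40 mm along the block's +x from its centre, 10 mm above its underside
- block_film (a point): centre of the red block's film-side end face: 40 mm along the block's -x, 10 mm above its underside
- strip: moving blue carriage of the finishing bar: 200 mm long (y), 32 mm high, 17 to 49 mm above the bench. Origin: centre of the pads' front face, 33 mm up. x points level into the pads (the way to press), y along the bar: dark grey coarse pad from y = -100 to 0 mm, white fine pad from 0 to +100. It gives way along +x on springs, about 0.8 N per mm, at most 12 mm, and springs back
- bar_base: fixed blue frame of the finishing bar, axes as strip. Origin: on the bench below the pads' front face. Foot plate 8 mm thick, 230 mm long, reaching 10 mm out in front of the pads (-x) and 75 mm back; upright 58 mm high behind the carriage
- mat: fixed cork mat, 260 x 125 x 6 mm, on which the red and the amber block lie. Origin: centre of its underside
- scope: fixed digital microscope: white level barrel 33 mm thick, its axis 150 mm above the bench, on a grey foot, with an upright steel rod beside the barrel (top 254 mm). Origin: on the bench below the barrel. The lens (black nose) looks along the microscope's -x; its front is 110 mm along -x from the origin, the foremost part
- focus (a point): the microscope's focus: on the lens axis, 40 mm in front of the lens, 150 mm above the bench, axes as scope (+x points to the lens)
- amber: bystander: amber acrylic block, same size and film as the red one, on the same cork mat, its centre about 120 mm from the red block's. Origin: centre of its underside
- bottle_green: bystander: small white bottle with a green label, 42 mm diameter, 100 mm high. Origin: centre of its underside
- bottle_pink: bystander: the same bottle with a pink label. Origin: centre of its underside
- jar: bystander: amber glass jar with a black cap, 48 mm diameter, about 45 mm high. Origin: centre of its underside
- tape: bystander: roll of purple tape lying flat, 100 mm outside, 76 mm inside, 25 mm high. Origin: centre of its underside
- sander: bystander: black sanding block on a cork sole, 100 x 50 x 28 mm. Origin: centre of its underside
There are look-alikes about, which are no part of the job. Leave any orange look-alike of the bar_base alone. Leave any yellow look-alike of the block alone.

How it is judged:
By the outcome, as a careful person would: the job done as asked, in the order asked, and still so for the second after the job is handed in, while the arm keeps its last pose, push and grip.
It also fails if it takes over 69 s, if anything falls off the work surface, if the arm or the gripper's body presses on something with over 40 N, if the wrist force passes 120 N, or if a joint passes its speed limit or range.

### The arm

A 6-joint arm with a two-finger parallel gripper is mounted at the origin on the work surface. World frame = base frame: x ahead of the robot, y to its left, z up, the work surface at z = 0. Lengths are in m, angles in degrees, forces in N, time in s.
With the tool pointing down it reaches from about 0.375 to 0.75 m from the base axis. Payload 9 kg.
Tool frame: the origin (TCP) lies where the fingers leave the gripper's body, on its centre line; the fingertips stand 73 mm ahead of it and the grasp point (between the pads) lies 54 mm ahead of it (robot.tip_reach is the distance from the TCP to the fingertips, in m); z points along the fingers, y is the direction in which the jaws open and shut (so a half turn about z gives the same grasp; the last joint's range is limited). The gripper opens to 85 mm and grips with 20 to 120 N. Pads are 22 mm wide; open, the fingers measure 114 mm over their backs; the gripper's body (76 mm by 85 mm) begins 54 mm behind the grasp point. The pads swing forward as they close: fully open they stand 13 mm farther back than shut.
Start: joints at [63.1, 5.964, 5.575, 89.605, 0, 77.527], TCP at [0.149, 0.581, 0.304] pointing down, gripper open.
Joint ranges: [-171.21, 171.21], [-48.23, 106.86], [-62.78, 66.21], [-105.2, 120.99], [-86.42, 89.51], [-180, 180]. Speed limits (degrees/s): [127.2, 127.2, 147.25, 180, 180, 180].

### API

Orientations are given as [roll, pitch, yaw] about the fixed x, y, z axes, in that order (R = Rz(yaw) Ry(pitch) Rx(roll)).
In Python, from plant import robot gives the robot as it stands. Calls block until the motion is done:
- robot.move_pose(position, orientation): joint-space move of the TCP to a pose.
- robot.line_to(position, vel=0.15, rotation=None, guard=None): straight line of the TCP; rotation=None keeps the orientation; vel is the mean speed in m/s. With guard (N) it stops when the force on the tool has changed by that much, and returns True; else False.
- robot.goto_joints(angles): joint-space move.
- robot.set_gripper(opening): finger opening in m; the grip force is fixed at half the most; returns when the fingers have stopped.
- robot.pause(seconds).
- robot.ik(position, orientation): joint angles nearest the present ones, or None.
- robot.observe(): the state.
- robot.grab_frame(name): name is "side" or "top"; returns the picture (400x640x3 uint8, blue, green, red); there is no depth.
- robot.get_calibration(name): a dict with "vertical_fov" (degrees; the focal length in pixels is half the picture's height over the tangent of half this angle, whatever the lens; pixels are square), "cx", "cy" (the principal point, pixels), "k1" (the pictures are not rectified: a ray, as slopes to the right and down, at radius r is drawn at 1 + k1 r^2 times it, then the intrinsics apply), "rvec" (rotation vector, rad) and "tvec" (3), from world to camera coordinates, as OpenCV has them. Camera axes: x right, y down, z forward; pixel columns grow to the right and rows downward; lengths in m; the calibration is good to about 2 mm. A picture is of the moment at which its call begins. get_calibration takes no time and is no camera call.
A pose or a line that the arm cannot do raises robot.IKError and nothing moves.
- robot.job_done(): hands the job in, once; it reports no verdict.
The state is a dict: "time": time; "q": joint angles; "qvel": joint speeds; "joint_torque": joint torques, N m; "tool_pos": TCP position; "tcp_rot": TCP orientation; "ft_force": force on the tool from outside, world axes, zero at the start; "torque": the same for the moment, N m; "gripper_width": finger opening in m.
Only numpy, scipy, OpenCV 4.12 (cv2) and the standard library are available. Lean on these libraries where they do the work, as an engineer would, in place of code of your own. Each camera call takes 0.05 s, during which the arm holds its last target.

## Working session

There is one attempt and no reset: what is moved stays moved. The work goes in short steps, each a Python script; the robot and the scene stay as the last script left them, time stands still between calls to the robot, and variables do not carry over. Pictures are saved under pics/ and viewed, and the job is handed in when it is done.

```bash
ls; mkdir -p pics; python3 - <<'E'
from plant import robot
import cv2,numpy as np
for n in("side","top"):
    im=robot.grab_frame(n); cv2.imwrite(f"pics/{n}0.png",im)
    print(n,robot.get_calibration(n))
s=robot.observe(); print(s)
E
```

```text
pics
side {'vertical_fov': 42.1407930406704, 'cx': 326.1058787972421, 'cy': 196.36308662200577, 'k1': 0.030530013596438962, 'rvec': array([ 2.11823579, -0.77552928,  0.35976973]), 'tvec': array([-0.38043587,  0.24880289,  1.26198092])}
top {'vertical_fov': 53.85877027579759, 'cx': 323.03088375807624, 'cy': 200.76774235743338, 'k1': -0.03290812202759673, 'rvec': array([ 2.17099806, -2.11773352,  0.20211079]), 'tvec': array([-0.06630334,  0.46171587,  1.20862908])}
{'time': 0.1, 'q': array([ 6.30998375e+01,  5.99481064e+00,  5.53273910e+00,  8.96040498e+01,
       -5.74946604e-04,  7.75273396e+01]), 'qvel': array([-0.05563641,  0.02627777,  0.07391428,  0.10546281,  0.04823533,
       -0.03329481]), 'joint_torque': array([ 7.27977196e-03, -5.58196306e+01,  5.04728830e+01,  1.28039124e-02,
       -2.87779194e-04,  3.50526102e-05]), 'tool_pos': array([0.14938529, 0.58089587, 0.30321574]), 'tcp_rot': array([-1.79935315e+02, -1.37191040e-02,  1.65572490e+02]), 'ft_force': array([ 0.70075163, -0.09431803,  0.74254985]), 'torque': array([-0.03069508, -0.01401119,  0.00862966]), 'gripper_width': 0.08546762837284866}
```

```bash
sleep 1; ls pics
```

```text
side0.png
top0.png
```

View pics/side0.png

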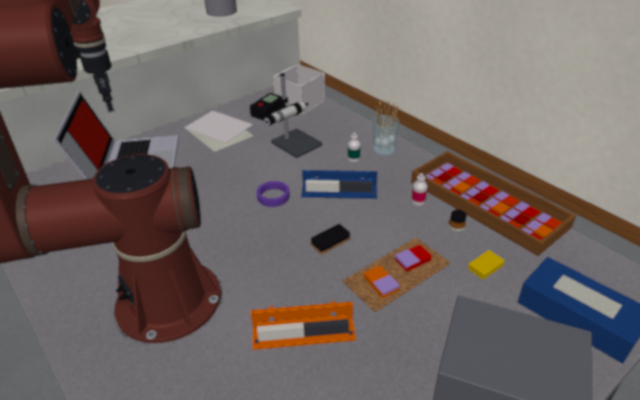

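View pics/top0.png

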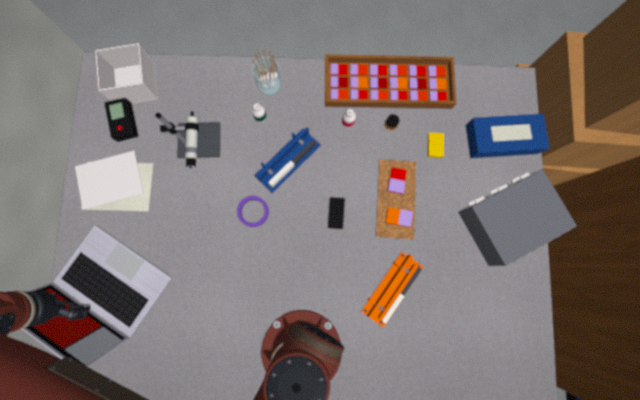

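The only red and lilac block lying alone is at top (398,180) / side (413,258). The look-alikes are the amber block at top (400,217), the yellow block at (436,145) and the tray tiles at (390,80). The bar I want is the blue one at (287,160); the orange one at (393,290) is a decoy, and the blue box at (507,135) isn't a bar. Next, close crops.

```bash
cat > h.py <<'E'
import cv2,numpy as np
from scipy.spatial.transform import Rotation as Ro
from plant import robot
C={n:robot.get_calibration(n) for n in("side","top")}
def cam(n):
    c=C[n]; f=200/np.tan(np.radians(c["vertical_fov"]/2))
    R=cv2.Rodrigues(c["rvec"])[0]
    K=np.array([[f,0,c["cx"]],[0,f,c["cy"]],[0,0,1]]); D=np.array([c["k1"],0,0,0.])
    return R,np.array(c["tvec"]).ravel(),K,D
def ray(n,uv):
    R,t,K,D=cam(n)
    p=cv2.undistortPoints(np.array(uv,float).reshape(-1,1,2),K,D).reshape(-1,2)
    d=np.c_[p,np.ones(len(p))]@R
    return -R.T@t,d
def onz(n,uv,z):
    o,d=ray(n,uv); return o+d*((z-o[2])/d[:,2])[:,None]
def proj(n,P):
    R,t,K,D=cam(n); return cv2.projectPoints(np.array(P,float).reshape(-1,3),cv2.Rodrigues(R)[0],t,K,D)[0].reshape(-1,2)
def tri(a,b):
    o1,d1=ray("top",a);o2,d2=ray("side",b);d1=d1[0]/np.linalg.norm(d1);d2=d2[0]/np.linalg.norm(d2)
    A=np.c_[d1,-d2];s=np.linalg.lstsq(A,o2-o1,rcond=None)[0]
    p,q=o1+s[0]*d1,o2+s[1]*d2; return (p+q)/2,np.linalg.norm(p-q)
def crop(im,x0,y0,x1,y1,k,fn):
    cv2.imwrite(fn,cv2.resize(im[y0:y1,x0:x1],None,fx=k,fy=k,interpolation=cv2.INTER_CUBIC))
E
python3 - <<'E'
from h import *
t=cv2.imread("pics/top0.png");s=cv2.imread("pics/side0.png")
a=cv2.resize(t[120:200,245:330],None,fx=4.6,fy=4.6,interpolation=cv2.INTER_CUBIC)
b=cv2.resize(t[105:175,145:230],None,fx=4.6,fy=4.6,interpolation=cv2.INTER_CUBIC)
h=max(a.shape[0],b.shape[0]);o=np.zeros((h,a.shape[1]+b.shape[1],3),np.uint8);o[:a.shape[0],:a.shape[1]]=a;o[:b.shape[0],a.shape[1]:]=b
cv2.imwrite("pics/c1.png",o)
crop(s,235,65,395,210,4,"pics/c2.png")
crop(t,365,150,430,245,6,"pics/c3.png")
for n in C:
    R,tt,K,D=cam(n);print(n,-R.T@tt)
E
```

```text
side [-0.2366619  -0.90128183  0.964838  ]
top [ 0.25644344 -0.03028553  1.26952018]
```

View pics/c1.png

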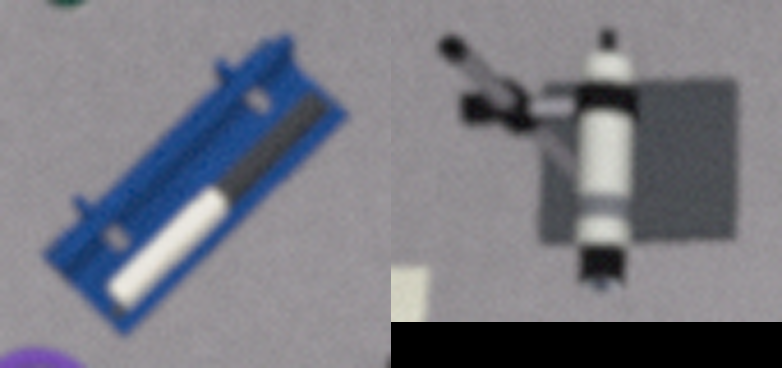

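View pics/c2.png

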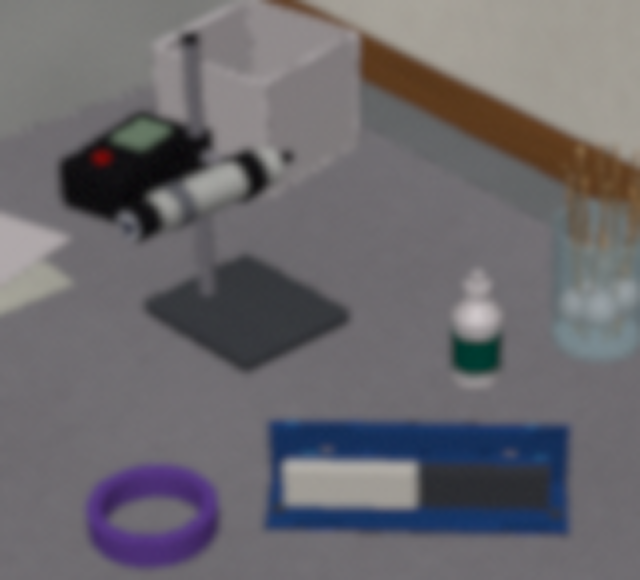

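View pics/c3.png

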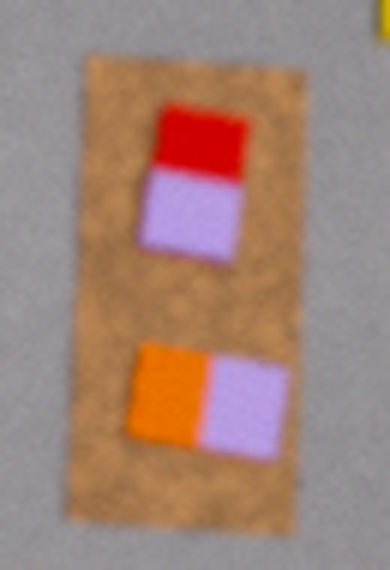

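The crops confirm red and lilac block with its bare end up in the image, at (399,174). The bar pads face lower right, with grey at the upper-right end and white at lower left. The black nose of the microscope is at about (275,167 in c1), pointing toward -x. Next I'll measure these.

```bash
cat > m.py <<'E'
from h import *
t=cv2.imread("pics/top0.png");s=cv2.imread("pics/side0.png")
def mask(im,lo,hi,box):
    h=cv2.cvtColor(im,cv2.COLOR_BGR2HSV);m=cv2.inRange(h,lo,hi);k=np.zeros_like(m);x0,y0,x1,y1=box;k[y0:y1,x0:x1]=m[y0:y1,x0:x1];return k
def cents(m):
    M=cv2.moments(m,True);return [M["m10"]/M["m00"],M["m01"]/M["m00"]],M["m00"]
def up(im,box,k=8):
    x0,y0,x1,y1=box;return cv2.resize(im[y0:y1,x0:x1],None,fx=k,fy=k,interpolation=cv2.INTER_CUBIC)
def rect(im,lo,hi,box,k=8):
    c=cv2.inRange(cv2.cvtColor(up(im,box,k),cv2.COLOR_BGR2HSV),lo,hi)
    cs=cv2.findContours(c,cv2.RETR_EXTERNAL,cv2.CHAIN_APPROX_NONE)[0];c=max(cs,key=cv2.contourArea)
    r=cv2.minAreaRect(c);b=(cv2.boxPoints(r)+.5)/k-.5+np.array(box[:2]);return b,c
if __name__=="__main__":
  for nm,im,b in(("top",t,(382,160,416,200)),("side",s,(388,238,438,278))):
    for c,lo,hi in(("red",(0,150,80),(6,255,255)),("red2",(174,150,80),(180,255,255)),("lil",(120,40,120),(150,255,255))):
        m=mask(im,lo,hi,b)
        if m.any():
            p,a=cents(m);print(nm,c,np.round(p,2),a,onz(nm,[p],.026).round(4))
    u=up(im,b);h=cv2.cvtColor(u,cv2.COLOR_BGR2HSV);m=cv2.inRange(h,(0,170,80),(6,255,255))|cv2.inRange(h,(172,150,80),(180,255,255))|cv2.inRange(h,(120,50,100),(171,255,255))
    c=max(cv2.findContours(m,0,1)[0],key=cv2.contourArea);bx=cv2.boxPoints(cv2.minAreaRect(c))
    hull=cv2.approxPolyDP(c,12,True)[:,0]
    print(nm,"block poly",onz(nm,(hull+.5)/8-.5+np.array(b[:2]),.026).round(4)[:,:2].tolist())
    print(onz(nm,(bx+.5)/8-.5+np.array(b[:2]),.026).round(4)[:,:2].tolist())
  # bar
  for nm,im,b in(("top",t,(245,120,330,200)),("side",s,(295,163,385,205))):
    w,_=rect(im,(0,0,150),(180,70,255),b);print(nm,"white",w.round(2).tolist())
    h=cv2.cvtColor(up(im,b),cv2.COLOR_BGR2HSV);m=cv2.inRange(h,(100,150,40),(125,255,255))
    c=max(cv2.findContours(m,0,1)[0],key=cv2.contourArea)
    p=(cv2.approxPolyDP(c,10,True)[:,0]+.5)/8-.5+np.array(b[:2]);print(nm,"blue poly",p.round(2).tolist());
    print(onz(nm,p,.008).round(4)[:,:2].tolist())
E
python3 m.py
```

```text
top red [397.96 172.79] 145.0 [[ 0.5645 -0.2973  0.026 ]]
top red2 [397.   177.93] 15.0 [[ 0.5472 -0.294   0.026 ]]
top lil [396.2  185.75] 177.0 [[ 0.5212 -0.2912  0.026 ]]
top block poly [[0.5832, -0.2785], [0.5073, -0.2621], [0.4968, -0.3109], [0.5748, -0.3233]]
[[0.5035, -0.26], [0.5852, -0.2751], [0.5766, -0.3298], [0.4949, -0.3141]]
side red [419.4  255.75] 263.0 [[ 0.548 -0.31   0.026]]
side red2 [413.91 261.12] 33.0 [[ 0.5231 -0.314   0.026 ]]
side lil [405.84 258.36] 215.0 [[ 0.5149 -0.294   0.026 ]]
side block poly [[0.5804, -0.283], [0.5047, -0.266], [0.4907, -0.2796], [0.4838, -0.3253], [0.5589, -0.3374], [0.5739, -0.3259]]
[[0.4986, -0.2639], [0.6015, -0.2781], [0.5658, -0.34], [0.468, -0.3245]]
top white [[269.69, 199.44], [269.69, 153.19], [329.44, 153.19], [329.44, 199.44]]
top blue poly [[306.69, 128.31], [296.56, 134.69], [292.81, 134.31], [291.69, 139.81], [265.69, 164.69], [262.31, 164.19], [262.81, 167.69], [255.56, 175.31], [266.81, 186.94], [268.44, 186.69], [266.81, 182.56], [268.06, 179.19], [312.31, 138.81], [307.94, 133.81]]
[[0.7133, 0.005], [0.6899, 0.0381], [0.6909, 0.0507], [0.6716, 0.0537], [0.5838, 0.1361], [0.5852, 0.1472], [0.5734, 0.145], [0.547, 0.1675], [0.5092, 0.1289], [0.5102, 0.1236], [0.5238, 0.1295], [0.5352, 0.126], [0.6772, -0.0149], [0.6941, 0.0002]]
side white [[305.9, 189.48], [306.24, 179.53], [337.88, 180.6], [337.54, 190.56]]
side blue poly [[302.94, 171.06], [303.69, 179.56], [313.56, 177.81], [317.06, 175.31], [319.19, 178.06], [370.69, 180.31], [372.56, 182.56], [372.19, 190.69], [375.19, 190.81], [374.94, 171.94]]
[[0.5692, 0.2048], [0.5425, 0.1666], [0.5718, 0.1535], [0.5887, 0.1568], [0.5843, 0.1409], [0.6982, 0.026], [0.6944, 0.0136], [0.6646, -0.0157], [0.671, -0.0221], [0.7397, 0.05]]
```

```bash
cat > m2.py <<'E'
from m import *
def blue(nm,im,b):
    h=cv2.cvtColor(up(im,b),cv2.COLOR_BGR2HSV);m=cv2.inRange(h,(100,110,30),(128,255,255))
    n,l,st,_=cv2.connectedComponentsWithStats(m);m=np.isin(l,[i for i in range(1,n) if st[i,4]>200]).astype(np.uint8)
    pts=np.argwhere(m)[:,::-1]
    hu=cv2.convexHull(pts.astype(np.int32))
    ap=cv2.approxPolyDP(hu,6,True)[:,0]
    return (ap+.5)/8-.5+np.array(b[:2]),(hu[:,0]+.5)/8-.5+np.array(b[:2])
for nm,im,b in(("top",t,(245,120,330,200)),("side",s,(295,163,385,205))):
    p,_=blue(nm,im,b);print(nm,p.round(2).tolist());print(onz(nm,p,.008).round(4)[:,:2].tolist())
    h=cv2.cvtColor(up(im,b),cv2.COLOR_BGR2HSV)
    for c,lo,hi in(("white",(0,0,160),(180,45,255)),("dark",(0,0,0),(180,110,88))):
        m=cv2.inRange(h,lo,hi);cs=cv2.findContours(m,0,1)[0]
        for c2 in cs:
            if cv2.contourArea(c2)>2500:
                bx=(cv2.boxPoints(cv2.minAreaRect(c2))+.5)/8-.5+np.array(b[:2]);print(nm,c,bx.round(1).tolist())
v=np.hstack([up(t,(245,120,330,200),4)]);
p,_=blue("top",t,(245,120,330,200))
E
python3 m2.py
```

```text
top [[319.31, 144.19], [316.94, 147.81], [271.94, 191.69], [255.06, 175.81], [261.44, 163.31], [292.44, 133.19], [306.81, 127.69]]
[[0.6592, -0.0387], [0.6464, -0.0311], [0.4939, 0.1115], [0.5453, 0.169], [0.5881, 0.1503], [0.6948, 0.0521], [0.7155, 0.0046]]
top white [[267.3, 181.9], [290.0, 159.4], [295.0, 164.5], [272.3, 187.0]]
top dark [[291.8, 160.1], [312.2, 139.7], [315.8, 143.3], [295.4, 163.6]]
side [[376.06, 196.94], [364.31, 197.69], [302.31, 196.44], [301.31, 195.44], [302.31, 170.94], [307.94, 169.94], [375.69, 171.44]]
[[0.6519, -0.0457], [0.6229, -0.0253], [0.4864, 0.101], [0.4871, 0.1069], [0.5681, 0.2067], [0.5852, 0.1992], [0.7435, 0.0504]]
side white [[306.5, 188.7], [306.7, 180.2], [337.4, 181.1], [337.1, 189.6]]
side dark [[339.1, 191.3], [339.4, 180.2], [371.9, 181.2], [371.5, 192.3]]
```

```bash
cat > m3.py <<'E'
from m import *
def edge(nm,im,ch,a,b,z,half=5,n=40,lo=.06,hi=.94):
    S=cv2.cvtColor(im,cv2.COLOR_BGR2HSV)[:,:,1].astype(np.float32) if ch=="S" else im[:,:,ch].astype(np.float32)
    a,b=np.array(a,float),np.array(b,float);d=(b-a)/np.linalg.norm(b-a);nn=np.array([-d[1],d[0]]);k=np.arange(-half,half+.01,.1)
    P=[]
    for f in np.linspace(lo,hi,n):
        q=a+f*(b-a)+k[:,None]*nn
        v=cv2.remap(S,q[:,0].astype(np.float32)[None],q[:,1].astype(np.float32)[None],cv2.INTER_CUBIC)[0]
        g=np.abs(np.gradient(cv2.GaussianBlur(v[None],(0,0),4)[0])); g=np.clip(g-.4*g.max(),0,None)
        i=g.argmax();w=np.zeros_like(g);w[max(0,i-10):i+11]=g[max(0,i-10):i+11]
        P.append(a+f*(b-a)+(w*k).sum()/w.sum()*nn)
    P=np.array(P);W=onz(nm,P,z)[:,:2]
    vx,vy,x0,y0=cv2.fitLine(W.astype(np.float32),cv2.DIST_HUBER,0,.001,.001).ravel()
    if vy<0:vx,vy=-vx,-vy
    r=np.abs((W-[x0,y0])@[-vy,vx])
    return np.array([vx,vy]),np.array([x0,y0]),np.degrees(np.arctan2(vy,vx)),np.median(r)
def show(l,r):
    y,p,a,e=r;x=np.array([y[1],-y[0]]);print(l,"ydir",a.round(2),"strip yaw",(a-90).round(2),"x-offset",(p@x).round(4),"res",e.round(4))
if __name__=="__main__":
  show("top foot",edge("top",t,"S",(320,145),(272.2,192.2),.008,4))
  show("side foot",edge("side",s,"S",(376.5,197.7),(302,197.0),.008,4))
  show("top pad front",edge("top",t,"S",(294.5,164.),(272.5,186.3),.049,3))
  show("top pad back white",edge("top",t,"S",(290.0,159.4),(267.3,181.9),.049,3))
  show("top pad front dark",edge("top",t,"S",(315.8,143.3),(295.4,163.6),.049,3))
  show("side pad top white",edge("side",s,"S",(337.4,180.8),(306.7,179.8),.049,3))
  show("side pad top dark",edge("side",s,"S",(371.9,180.9),(339.4,180),.049,3))
  show("side pad bottom white",edge("side",s,"S",(337.2,190.3),(306.7,189.3),.017,3))
  show("side upright top",edge("side",s,"S",(374,171.5),(320,170.2),.058,3))
E
python3 m3.py
python3 - <<'E'
from m import *
# white/dark boundary & ends
print("bound top",onz("top",[[294,163.5]],.045)); print("bound side",onz("side",[[338.2,181]],.049),onz("side",[[338.2,190]],.02))
print(tri([320.4,145.4],[376.7,197.7]),tri([272.2,192.4],[301.5,197.2]))
E
```

```text
top foot ydir 133.82 strip yaw 43.82 x-offset 0.4432 res 0.0015
side foot ydir 137.27 strip yaw 47.27 x-offset 0.4039 res 0.0003
top pad front ydir 136.82 strip yaw 46.82 x-offset 0.4189 res 0.0002
top pad back white ydir 137.22 strip yaw 47.22 x-offset 0.4436 res 0.0002
top pad front dark ydir 137.44 strip yaw 47.44 x-offset 0.4195 res 0.0003
side pad top white ydir 137.57 strip yaw 47.57 x-offset 0.4374 res 0.0004
side pad top dark ydir 136.95 strip yaw 46.95 x-offset 0.4344 res 0.0004
side pad bottom white ydir 135.76 strip yaw 45.76 x-offset 0.4263 res 0.0002
side upright top ydir 137.01 strip yaw 47.01 x-offset 0.4739 res 0.0004
bound top [[0.58067177 0.04098414 0.045     ]]
bound side [[0.58259674 0.04729824 0.049     ]] [[0.57849113 0.04258326 0.02      ]]
(array([ 6.57745036e-01, -4.25956971e-02,  2.46822642e-04]), np.float64(0.0004246096296681945)) (array([ 0.49295776,  0.11256527, -0.00480289]), np.float64(0.00240044557100535))
```

```bash
cat > m4.py <<'E'
from m3 import *
k=4.6
def c1(x,y): return (145+(x+.5-391)/k-.5,105+(y+.5)/k-.5)
for c in (0,2):
  L=edge("top",t,c,c1(579,250),c1(582,120),.15,2.5,lo=.3,hi=.9);Rr=edge("top",t,c,c1(630,250),c1(634,120),.15,2.5,lo=.3,hi=.9)
  print(L,Rr,"sep",np.abs((L[1]-Rr[1])@[L[0][1],-L[0][0]]))
ns=("side",(235+(128+.5)/4-.5,65+(222+.5)/4-.5))
for tt in ((602,283),(602,278)):print("nose",onz("top",[c1(*tt)],.15),tri(c1(*tt),ns[1]))
print("tail",tri(c1(608,35),(235+287/4-.4,65+157/4-.4)))
print("nose z check", )
# dark foot plate of scope
b=(170,115,230,165)
h=cv2.cvtColor(up(t,b),cv2.COLOR_BGR2HSV);m=cv2.inRange(h,(0,0,40),(180,120,100));cs=max(cv2.findContours(m,0,1)[0],key=cv2.contourArea)
print("foot",onz("top",(cv2.boxPoints(cv2.minAreaRect(cs))+.5)/8-.5+np.array(b[:2]),.01).round(4)[:,:2].tolist())
show("foot right",edge("top",t,2,c1(738,90),c1(736,235),.01,3)); show("foot top",edge("top",t,2,c1(640,82),c1(735,80),.01,3)); show("foot bottom",edge("top",t,2,c1(635,240),c1(735,240),.01,3))
for nm,u in (("tape",(252.5,211)),("jar",(392,121)),("bpink",(348.5,117)),("bgreen",(259,112)),("sander",(336,213))):print(nm,onz("top",[u],.02).round(3))
E
python3 m4.py
```

```text
(array([0.997765  , 0.06682105], dtype=float32), array([0.6138648 , 0.35601863], dtype=float32), np.float32(3.8314192), np.float64(0.0006000417135945728)) (array([0.9985856, 0.053168 ], dtype=float32), array([0.6116995 , 0.32423338], dtype=float32), np.float32(3.0477386), np.float64(0.0003198259179593724)) sep 0.031569522
(array([0.9985886 , 0.05311118], dtype=float32), array([0.61133164, 0.35643515], dtype=float32), np.float32(3.0444784), np.float64(0.000517210236388849)) (array([0.99814695, 0.06084985], dtype=float32), array([0.6106279 , 0.32374713], dtype=float32), np.float32(3.4885943), np.float64(0.0002684102549631831)) sep 0.03260451
nose [[0.5365681  0.33608163 0.15      ]] (array([0.53536403, 0.33654218, 0.15044773]), np.float64(0.002495058306660414))
nose [[0.53982586 0.33634336 0.15      ]] (array([0.53775323, 0.33785013, 0.14922321]), np.float64(0.00517491941896605))
tail (array([0.70342664, 0.34804981, 0.14469535]), np.float64(0.0022383514440543514))
nose z check
foot [[0.6015, 0.4541], [0.7222, 0.4643], [0.7257, 0.2969], [0.6049, 0.2893]]
foot right ydir 3.39 strip yaw -86.61 x-offset -0.2518 res 0.0003
foot top ydir 92.9 strip yaw 2.9 x-offset 0.7415 res 0.0004
foot bottom ydir 93.43 strip yaw 3.43 x-offset 0.6229 res 0.0003
tape [[0.427 0.169 0.02 ]]
jar [[ 0.744 -0.28   0.02 ]]
bpink [[ 0.753 -0.134  0.02 ]]
bgreen [[0.761 0.166 0.02 ]]
sander [[ 0.428 -0.098  0.02 ]]
```

Measured: block centre (.539,-.2955), yaw about -11°. Strip origin (.5815,.0426), yaw 47.1°. Lens (.5355,.3358,.15), yaw 3.3°. The foot (width 230 measured 226), barrel thickness (31.6–32.6, stated 33) and nose height (150) all match the description. Next I'll plan the joints.

```bash
cat >> h.py <<'E'
SY=47.1; SX=np.array([np.cos(np.radians(SY)),np.sin(np.radians(SY))]); SYV=np.array([-SX[1],SX[0]]); SO=.427*SX-.397*SYV
def strip(x,y,z): p=SO+x*SX+y*SYV; return [p[0],p[1],z]
CY=3.3; CX=np.array([np.cos(np.radians(CY)),np.sin(np.radians(CY))]); LENS=np.array([.5355,.3358])
def scope(dx,z): p=LENS+dx*CX; return [p[0],p[1],z]
E
python3 - <<'E'
from h import *
for off in(0,180):
    for nm,p,y in(("grasp",[.539,-.2955,.081],-11),("graspup",[.539,-.2955,.2],-11),("b-",strip(-.05,-.07,.099),SY),("b+",strip(-.04,.07,.099),SY),("f-",strip(-.05,-.07,.099),SY+180),("f+",strip(-.04,.07,.099),SY+180),("scope",scope(-.08,.215),CY+180)):
        q=robot.ik(p,[180,0,(y+off+180)%360-180]);print(off,nm,None if q is None else np.round(q,1))
E
```

```text
0 grasp [-40.9  13.2 -10.   66.9   0.  150.1]
0 graspup [-40.9   8.8  -2.1  79.    0.  150.1]
0 b- [-16.5   9.8 -11.8  68.4   0.  116.4]
0 b+ [ -7.9  -6.5 -28.3  68.1   0.  125. ]
0 f- [-16.5   9.8 -11.8  68.4   0.  -63.6]
0 f+ [ -7.9  -6.5 -28.3  68.1   0.  -55. ]
0 scope [ 22.7  -0.3 -10.2  80.2   0.   19.4]
180 grasp [-40.9  13.2 -10.   66.9   0.  -29.9]
180 graspup [-40.9   8.8  -2.1  79.    0.  -29.9]
180 b- [-16.5   9.8 -11.8  68.4   0.  -63.6]
180 b+ [ -7.9  -6.5 -28.3  68.1   0.  -55. ]
180 f- [-16.5   9.8 -11.8  68.4   0.  116.4]
180 f+ [ -7.9  -6.5 -28.3  68.1   0.  125. ]
180 scope [  22.7   -0.3  -10.2   80.2    0.  -160.6]
```

```bash
python3 - <<'E'
from h import *
robot.move_pose([.539,-.2955,.29],[180,0,-11]); print(robot.observe()["time"])
robot.line_to([.539,-.2955,.15],vel=.2)
im=robot.grab_frame("top");cv2.imwrite("pics/t1.png",im);crop(im,330,110,460,230,6,"pics/t1c.png")
im=robot.grab_frame("side");crop(im,340,180,460,310,4.5,"pics/s1c.png")
s=robot.observe();print(s["time"],s["tool_pos"],s["tcp_rot"],s["ft_force"],s["gripper_width"],robot.tip_reach)
E
```

```text
3.45
4.4 [ 0.53982159 -0.29616218  0.15199416] [ 1.79914908e+02 -1.47567661e-01 -1.09974352e+01] [ 0.314431   -0.56126358 -0.42140451] 0.08519204907213106 0.0726
```

View pics/t1c.png

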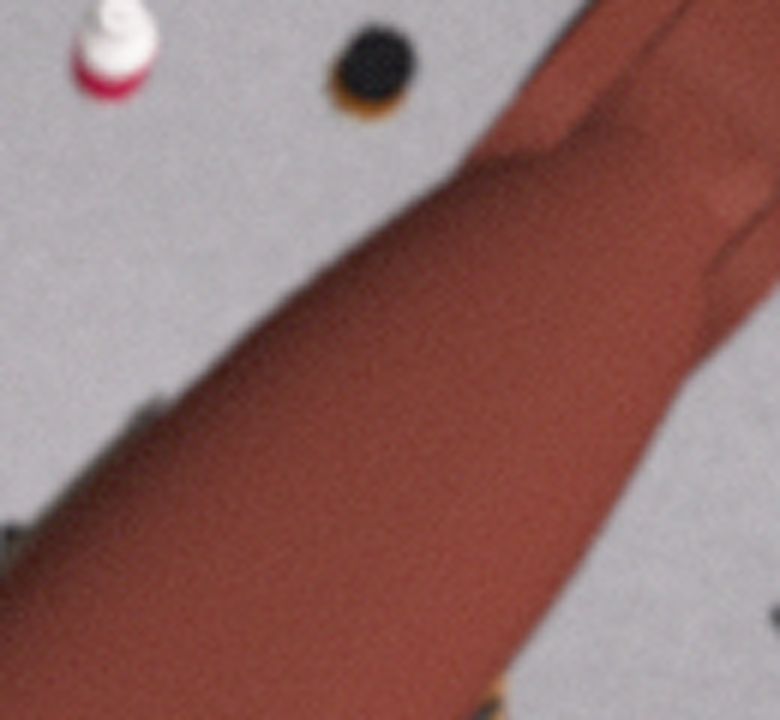

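View pics/s1c.png

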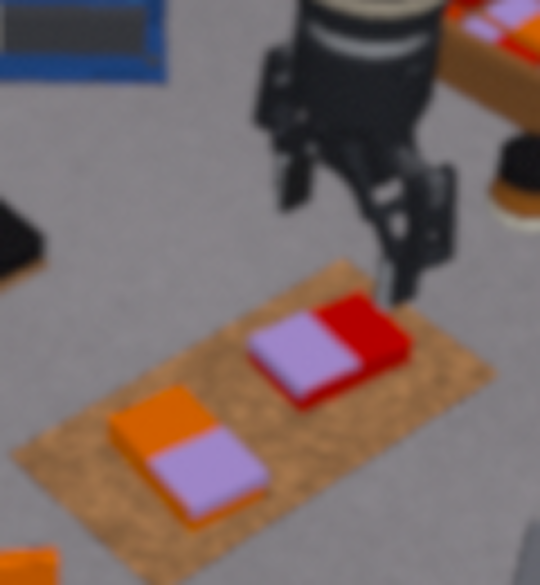

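The arm hides the block from the top camera. In the side view the open jaws straddle the red block, which sits at about (330,350) in the crop. I'll descend and grip.

```bash
python3 - <<'E'
from h import *
g=robot.line_to([.539,-.2955,.081],vel=.12,guard=10)
s=robot.observe();print(g,s["tool_pos"],s["ft_force"])
if not g:
    robot.set_gripper(.03); s=robot.observe();print(s["time"],s["tool_pos"],s["ft_force"],s["gripper_width"])
    robot.line_to([.539,-.2955,.12],vel=.15); 
    im=robot.grab_frame("side");crop(im,340,180,460,310,4.5,"pics/s2c.png");cv2.imwrite("pics/s2.png",im)
    s=robot.observe();print(s["time"],s["tool_pos"],s["ft_force"],s["gripper_width"],s["tcp_rot"])
E
```

```text
False [ 0.53931473 -0.29577016  0.08173886] [ 0.94217385 -0.40273283 -0.39006712]
5.5583 [ 0.53956806 -0.29602369  0.08225695] [-0.44499206  0.23696191  5.75469271] 0.04835393112716038
6.0167 [ 0.53876538 -0.29533785  0.11915031] [ 0.47476794  0.12938765 -0.37239794] 0.048677937380609757 [-1.79983888e+02  3.32834679e-02 -1.10037123e+01]
```

View pics/s2c.png

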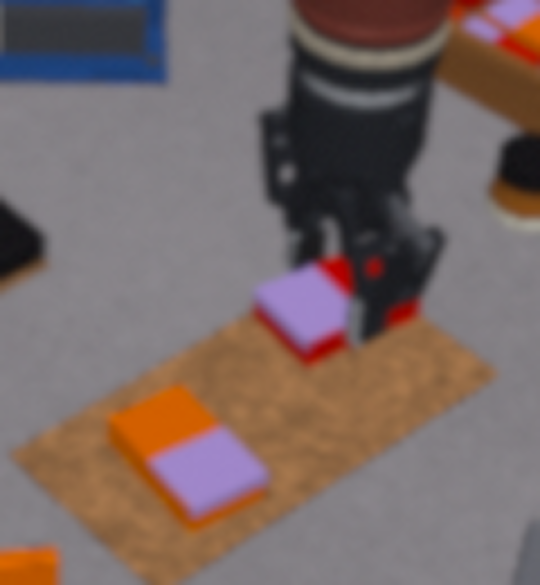

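The block is lifted level, gripped near its middle (width 48.7). Now over to the coarse end of the bar, and a gentle press until contact.

```bash
cat >> h.py <<'E'
def sf(s):  # tool pos and force in strip axes
    d=s["tool_pos"][:2]-SO; f=s["ft_force"]; return np.round([d@SX*1e3,d@SYV*1e3,s["tool_pos"][2]*1e3,f[:2]@SX,f[:2]@SYV,f[2],s["time"]],2)
E
python3 - <<'E'
from h import *
robot.line_to([.539,-.2955,.17],vel=.25)
robot.move_pose(strip(-.065,-.07,.17),[180,0,SY])
robot.line_to(strip(-.065,-.07,.101),vel=.15)
robot.pause(.2)
a=robot.observe();print(sf(a))
im=robot.grab_frame("side");crop(im,280,140,400,230,6,"pics/s3c.png")
im=robot.grab_frame("top");crop(im,240,110,350,210,6,"pics/t3c.png")
g=robot.line_to(strip(-.030,-.07,.101),vel=.025,guard=2)
b=robot.observe();print(g,sf(b),b["torque"]-a["torque"],b["tcp_rot"],b["gripper_width"])
robot.pause(.2);b=robot.observe();print(sf(b))
E
```

```text
[-64.71 -70.82 102.41   0.38   0.15  -1.29   8.15]
True [-40.2  -69.74 100.42  -2.91  -0.57  -0.57   9.21] [-0.46509858  0.07195581 -0.06920924] [-1.79969097e+02  8.74680722e-02  4.70991605e+01] 0.048407350046184586
[-40.83 -69.36  99.74  -1.84   0.13  -1.1    9.41]
```

View pics/s3c.png

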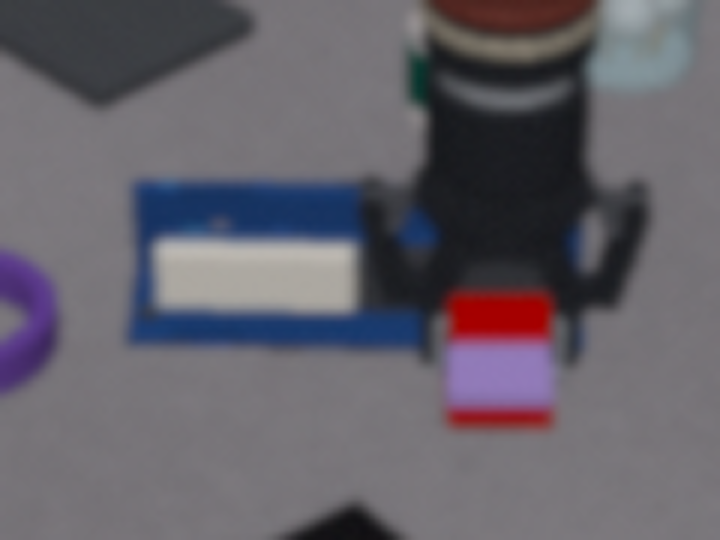

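View pics/t3c.png

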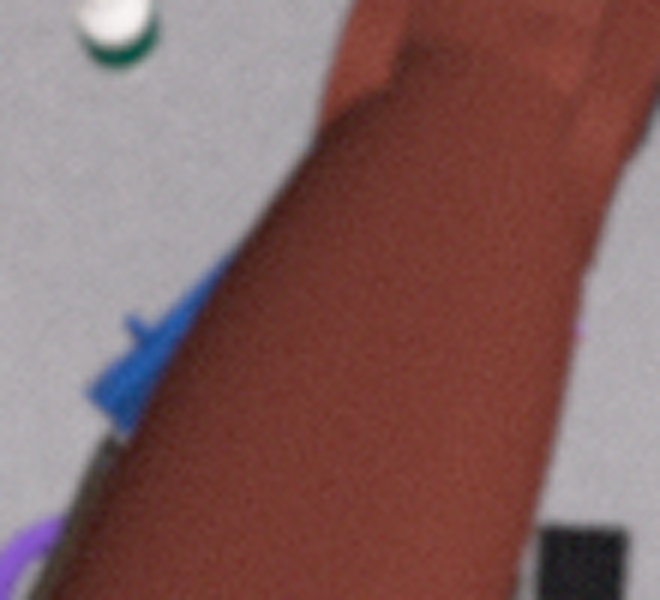

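```bash
python3 - <<'E'
from h import *
robot.line_to(strip(-.038,-.07,.101),vel=.03);robot.pause(.15)
a=robot.observe();print(sf(a))
robot.line_to(strip(-.038,.072,.101),vel=.07)
b=robot.observe();print(sf(b),b["tcp_rot"])
im=robot.grab_frame("side");crop(im,270,140,390,230,6,"pics/s4c.png")
b=robot.observe();print(sf(b),b["gripper_width"])
E
```

```text
[-38.3  -69.56 100.51  -5.42   0.88  -2.92   9.81]
[-37.85  71.77 101.51  -4.82  -1.37  -0.81  11.98] [-1.79968643e+02  5.33066536e-02  4.70879855e+01]
[-37.83  71.73 101.52  -4.3   -1.96   0.34  12.03] 0.04871286646026339
```

View pics/s4c.png

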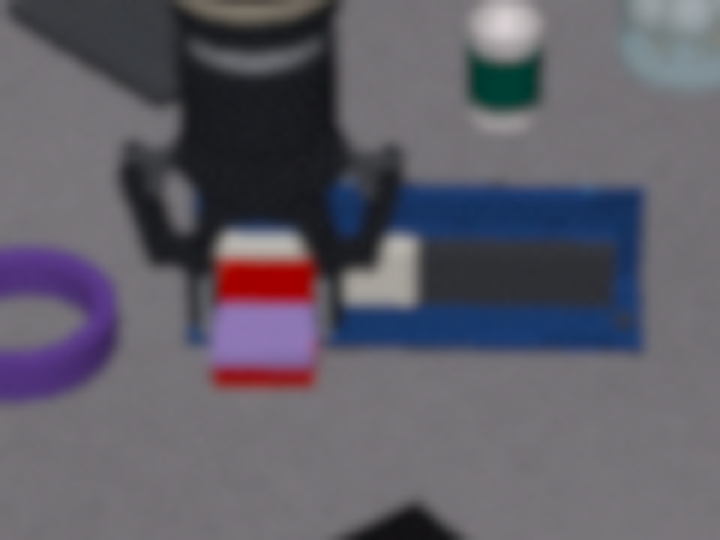

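The block lies flat on the white pad at the end of the stroke, at 4–5 N throughout. I'll back off, turn it, and do the film end.

```bash
python3 - <<'E'
from h import *
robot.line_to(strip(-.065,.072,.101),vel=.08)
robot.line_to(strip(-.08,.06,.17),vel=.15)
robot.move_pose(strip(-.065,-.07,.17),[180,0,SY-180])
robot.line_to(strip(-.065,-.07,.101),vel=.15);robot.pause(.2)
a=robot.observe();print(sf(a),a["tcp_rot"])
im=robot.grab_frame("side");crop(im,280,140,400,230,6,"pics/s5c.png")
g=robot.line_to(strip(-.030,-.07,.101),vel=.025,guard=2)
b=robot.observe();print(g,sf(b));robot.pause(.2);b=robot.observe();print(sf(b),b["gripper_width"])
E
```

```text
[-64.64 -70.75 102.42  -0.7   -0.2   -1.06  16.68] [-1.79887623e+02  5.39479670e-02 -1.32901895e+02]
True [-3.5850e+01 -6.9700e+01  1.0038e+02 -2.6800e+00 -9.0000e-02  2.3000e-01
  1.7800e+01]
[-36.34 -69.28  99.67  -1.34  -1.02  -0.3   18.  ] 0.0487435772583722
```

View pics/s5c.png

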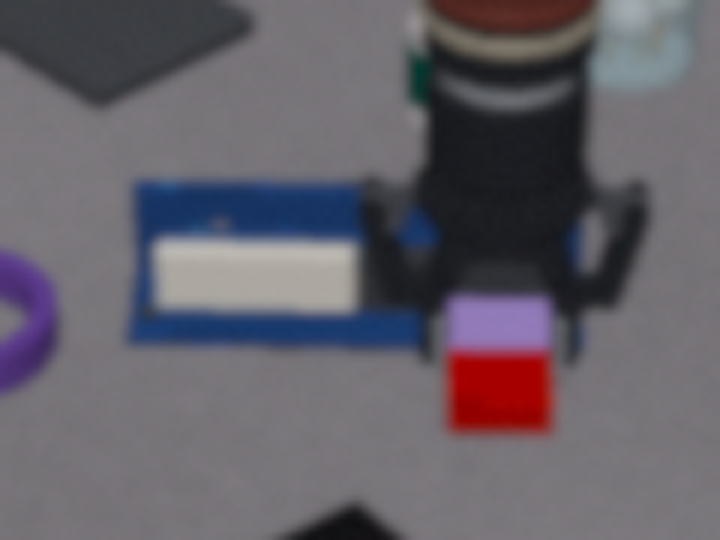

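Film end contact comes 4 mm later, so the film end is about 38 mm from the TCP and the bare end about 42 mm. Pressing and drawing the film end.

```bash
python3 - <<'E'
from h import *
robot.line_to(strip(-.034,-.07,.101),vel=.03);robot.pause(.15)
a=robot.observe();print(sf(a))
robot.line_to(strip(-.034,.072,.101),vel=.07)
b=robot.observe();print(sf(b),b["tcp_rot"])
im=robot.grab_frame("side");crop(im,270,140,390,230,6,"pics/s6c.png")
b=robot.observe();print(sf(b),b["gripper_width"])
robot.line_to(strip(-.065,.072,.101),vel=.08)
robot.line_to(strip(-.08,.06,.2),vel=.15)
b=robot.observe();print(sf(b),b["gripper_width"])
im=robot.grab_frame("side");cv2.imwrite("pics/s7.png",im)
E
```

```text
[-34.24 -69.58 100.54  -2.94   2.25  -3.69  18.4 ]
[-3.4010e+01  7.1960e+01  1.0095e+02 -3.7300e+00 -8.8000e-01 -2.0000e-02
  2.0580e+01] [ 1.79880398e+02 -8.32994296e-02 -1.32903447e+02]
[-34.02  71.94 100.99  -3.15  -0.49  -0.65  20.62] 0.048871218968538944
[-80.06  60.41 199.02  -0.44   0.92  -0.86  21.98] 0.048472771837664345
```

View pics/s6c.png

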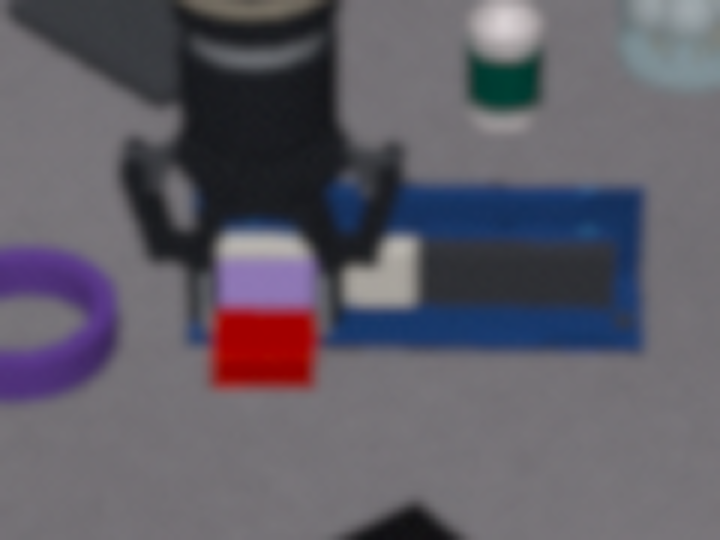

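View pics/s7.png

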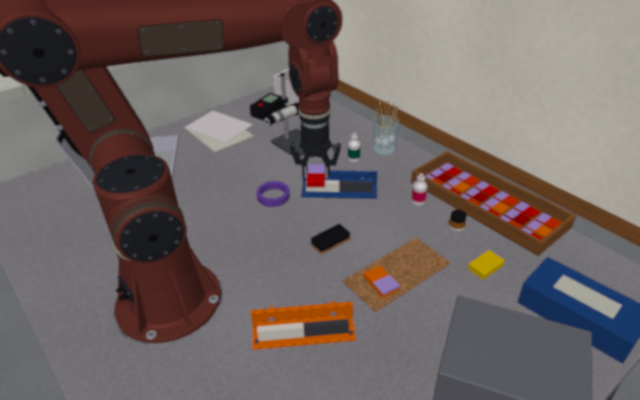

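```bash
python3 - <<'E'
from h import *
robot.line_to(strip(-.09,.05,.235),vel=.15)
robot.move_pose(scope(-.125,.216),[180,0,CY-180])
robot.line_to(scope(-.083,.216),vel=.05);robot.pause(.4)
b=robot.observe();print(b["time"],b["tool_pos"],scope(-.083,.216),b["tcp_rot"],b["gripper_width"])
for n,bx in(("side",(230,70,350,170)),("top",(140,90,260,210))):
    im=robot.grab_frame(n);cv2.imwrite(f"pics/{n}8.png",im);crop(im,*bx,6 if n=="side" else 5,f"pics/{n}8c.png")
E
```

```text
25.1167 [0.45256465 0.33106034 0.21605294] [np.float64(0.4526376292210356), np.float64(0.3310221857623559), 0.216] [ 1.79999733e+02  6.90507809e-03 -1.76692799e+02] 0.04858208576051151
```

View pics/side8c.png

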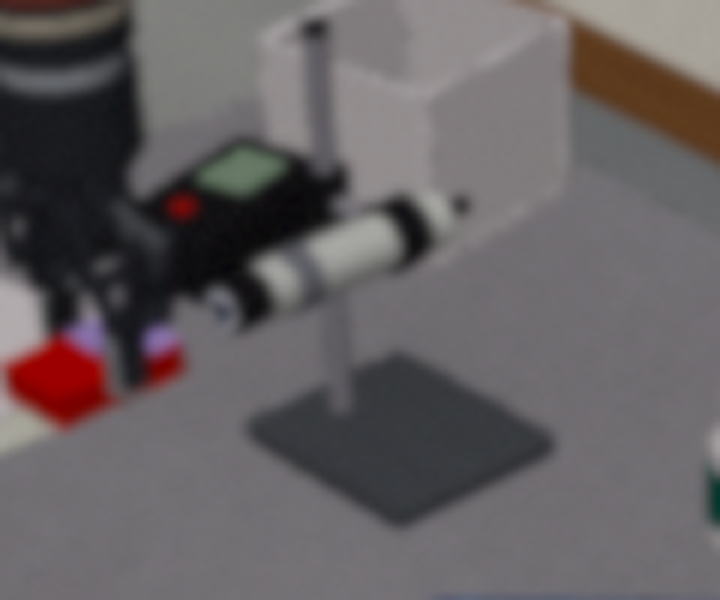

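View pics/top8c.png

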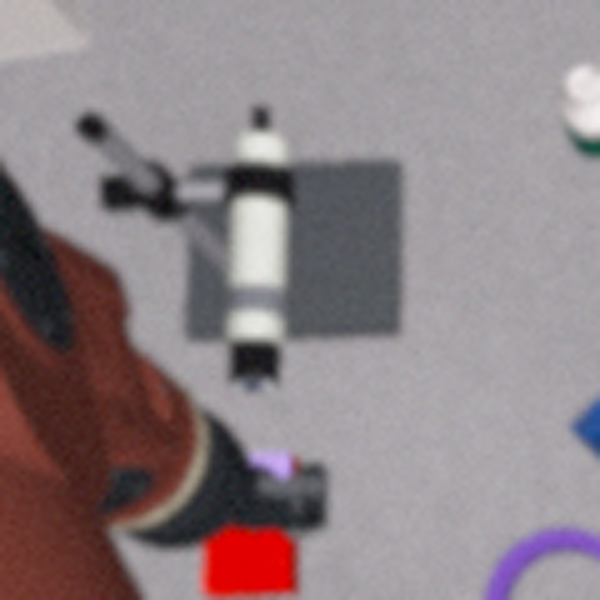

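```bash
python3 - <<'E'
from h import *
T=robot.observe()["tool_pos"]; yv=np.array([-CX[1],CX[0]])
def bp(x,y,z): # x from TCP toward lens, z rel TCP
    return [*(T[:2]+x*CX+y*yv),T[2]+z]
pts={"filmtopR":bp(.038,-.025,-.056),"filmbotR":bp(.038,-.025,-.076),"filmtopL":bp(.038,.025,-.056),"baretopR":bp(-.042,-.025,-.056),"baretopL":bp(-.042,.025,-.056),"barebotR":bp(-.042,-.025,-.076),"baretopL":bp(-.042,.025,-.056),
"lens":[*LENS,.15],"tail?":[*(LENS+.168*CX),.15],"focus":scope(-.04,.15)}
for k,p in pts.items():
    a=proj("side",[p])[0];b=proj("top",[p])[0]
    print(k,"side crop",((a-[230,70]+.5)*6).round(0),"top crop",((b-[140,90]+.5)*5).round(0))
E
python3 - <<'E'
import cv2,numpy as np
a=cv2.imread("pics/side8.png")[95:145,225:300];b=cv2.imread("pics/top8.png")[150:215,170:215]
cv2.imwrite("pics/z1.png",cv2.resize(a,None,fx=10,fy=10,interpolation=cv2.INTER_CUBIC))
cv2.imwrite("pics/z2.png",cv2.resize(b,None,fx=9,fy=9,interpolation=cv2.INTER_CUBIC))
E
```

```text
filmtopR side crop [185. 335.] top crop [292. 455.]
filmbotR side crop [189. 369.] top crop [302. 463.]
filmtopL side crop [127. 301.] top crop [205. 458.]
baretopR side crop [ 57. 392.] top crop [289. 593.]
baretopL side crop [ -1. 356.] top crop [201. 596.]
barebotR side crop [ 62. 427.] top crop [299. 598.]
lens side crop [226. 305.] top crop [255. 385.]
tail? side crop [465. 199.] top crop [262. 112.]
focus side crop [165. 331.] top crop [254. 452.]
```

View pics/z1.png

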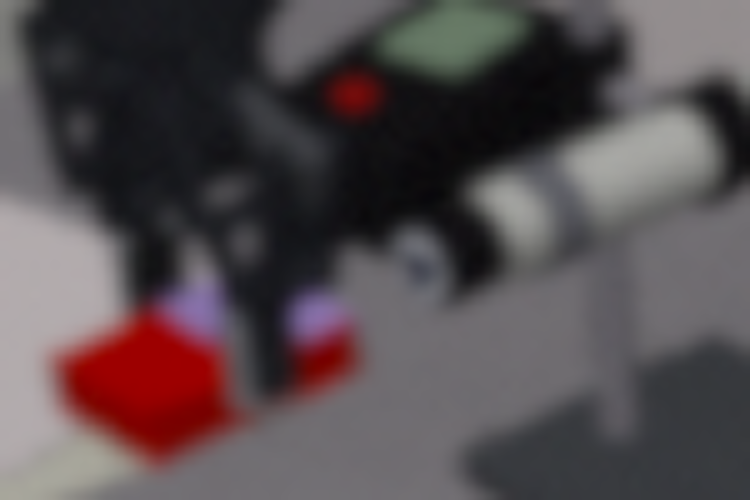

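View pics/z2.png

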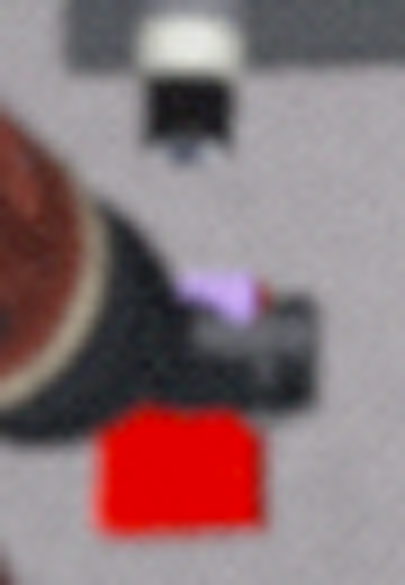

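```bash
cat > m5.py <<'E'
from h import *
import sys
tag=sys.argv[1]
I={"top":cv2.imread(f"pics/top{tag}.png"),"side":cv2.imread(f"pics/side{tag}.png")}
T=robot.observe()["tool_pos"]; yv=np.array([-CX[1],CX[0]])
def bp(x,y,z): return [*(T[:2]+x*CX+y*yv),T[2]+z]
def lp(x,y,z): return [*(LENS+x*CX+y*yv),.15+z]
def sig(n,ch):
    im=I[n].astype(np.float32)
    if ch=="red": return im[:,:,2]-im[:,:,1]
    if ch=="lil": return im[:,:,0]-im[:,:,1]
    return im.mean(2)
def res(l,n,ch,A,B,lo,hi,half=3.5):
    a,b=proj(n,[A,B]);S=sig(n,ch);d=(b-a)/np.linalg.norm(b-a);nn=np.array([-d[1],d[0]])
    if abs(nn[1])>=abs(nn[0]):nn*=np.sign(nn[1])
    else: nn*=np.sign(nn[0])
    k=np.arange(-half,half+.01,.1);r=[]
    for f in np.linspace(lo,hi,20):
        q=(a+f*(b-a)+k[:,None]*nn).astype(np.float32)
        v=cv2.remap(S,q[None,:,0],q[None,:,1],cv2.INTER_CUBIC)[0]
        g=np.abs(np.gradient(cv2.GaussianBlur(v[None],(0,0),3)[0]));i=g.argmax();s=slice(max(0,i-8),i+9);r.append((g[s]*k[s]).sum()/g[s].sum())
    # mm per px along nn
    print(l,n,"residual px",np.round(np.median(r),2),"+-",np.round(np.std(r),2),"dir",nn.round(2),"slope px",np.round(np.polyfit(np.linspace(lo,hi,20),r,1)[0],2))
res("film top edge","top","lil",bp(.038,.025,-.056),bp(.038,-.025,-.056),.68,.95)
res("bare top edge","top","red",bp(-.042,.025,-.056),bp(-.042,-.025,-.056),.1,.9)
res("L side top edge","top","red",bp(.038,.025,-.056),bp(-.042,.025,-.056),.7,.95)
res("R side bot edge","top","red",bp(.038,-.025,-.076),bp(-.042,-.025,-.076),.7,.92)
res("R bot (bare half)","side","red",bp(-.042,-.025,-.076),bp(.038,-.025,-.076),.05,.25)
res("R bot (film half)","side","red",bp(-.042,-.025,-.076),bp(.038,-.025,-.076),.75,.96)
res("bare bot","side","red",bp(-.042,.025,-.076),bp(-.042,-.025,-.076),.2,.9)
res("bare top left(L top edge)","side","red",bp(-.042,.025,-.056),bp(.0,.025,-.056),.2,.6)
res("film end R vert","side","red",bp(.038,-.025,-.058),bp(.038,-.025,-.074),.1,.9)
res("bare end L vert","side","red",bp(-.042,.025,-.058),bp(-.042,.025,-.074),.1,.9)
# barrel silhouettes: offset 16.5 mm perpendicular to viewing ray
for n in("top","side"):
    o=ray(n,[[0,0]])[0];c=np.array(lp(.08,0,0));ax=np.array([*CX,0]);v=c-o;w=np.cross(v,ax);w/=np.linalg.norm(w)
    for sg in(1,-1):
        res(f"barrel {sg:+d}",n,"g",np.array(lp(.03,0,0))+sg*w*.0165,np.array(lp(.1,0,0))+sg*w*.0165,.1,.6 if n=="top" else .55)
for nm,e in(("x",[*CX,0]),("y",[*yv,0]),("z",[0,0,1])):
    for n in("top","side"):
        for l,p in(("block",bp(.038,0,-.066)),("lens",lp(0,0,0))):
            q=proj(n,[p,np.array(p)+.001*np.array(e)]);print(n,l,"px per mm",nm,(q[1]-q[0]).round(3),end="; ")
    print()
E
python3 m5.py 8
```

```text
film top edge top residual px -0.83 +- 0.08 dir [0.03 1.  ] slope px -0.09
bare top edge top residual px -0.3 +- 0.32 dir [0.03 1.  ] slope px -1.12
L side top edge top residual px 0.21 +- 0.38 dir [1.   0.03] slope px -4.1
R side bot edge top residual px -1.48 +- 0.09 dir [1.   0.02] slope px 1.17
R bot (bare half) side residual px 0.2 +- 0.23 dir [0.41 0.91] slope px -0.7
R bot (film half) side residual px 0.25 +- 0.3 dir [0.41 0.91] slope px -3.38
bare bot side residual px -0.12 +- 0.27 dir [-0.54  0.84] slope px 0.08
bare top left(L top edge) side residual px 2.02 +- 0.23 dir [0.4  0.92] slope px -0.54
film end R vert side residual px -0.76 +- 0.16 dir [ 0.99 -0.11] slope px -0.62
bare end L vert side residual px 1.04 +- 0.51 dir [ 0.99 -0.15] slope px 0.56
barrel +1 top residual px -0.47 +- 0.53 dir [1.   0.02] slope px 2.0
barrel -1 top residual px 0.73 +- 0.47 dir [1.   0.03] slope px -0.58
barrel +1 side residual px -1.3 +- 1.4 dir [0.41 0.91] slope px 0.37
barrel -1 side residual px 0.31 +- 0.25 dir [0.4  0.92] slope px 0.35
top block px per mm x [ 0.008 -0.338]; top lens px per mm x [ 0.008 -0.333]; side block px per mm x [ 0.258 -0.114]; side lens px per mm x [ 0.25  -0.111]; 
top block px per mm y [-0.346  0.01 ]; top lens px per mm y [-0.344  0.01 ]; side block px per mm y [-0.194 -0.116]; side lens px per mm y [-0.195 -0.112]; 
top block px per mm z [-0.106 -0.074]; top lens px per mm z [-0.105 -0.086]; side block px per mm z [-0.032 -0.281]; side lens px per mm z [-0.027 -0.279];
```

```bash
cat > ov.py <<'E'
from h import *
import sys
def ov(tag,out):
    T=robot.observe()["tool_pos"]; yv=np.array([-CX[1],CX[0]])
    V=[[*(T[:2]+x*CX+y*yv),T[2]+z] for x in(.038,-.042) for y in(.025,-.025) for z in(-.056,-.076)]
    E=[(0,1),(2,3),(4,5),(6,7),(0,2),(1,3),(4,6),(5,7),(0,4),(1,5),(2,6),(3,7)]
    th=np.linspace(0,2*np.pi,24);ci=[[*(LENS+.012*np.cos(a)*yv),.15+.012*np.sin(a)] for a in th]
    o=[]
    for n,(x0,y0,x1,y1),k in(("side",(225,95,295,145),10),("top",(170,150,215,215),8)):
        im=cv2.imread(f"pics/{n}{tag}.png")[y0:y1,x0:x1];im=cv2.resize(im,None,fx=k,fy=k,interpolation=cv2.INTER_CUBIC)
        f=lambda P:tuple(int(v) for v in ((np.array(P)-[x0,y0]+.5)*k))
        p=proj(n,V)
        for a,b in E: cv2.line(im,f(p[a]),f(p[b]),(0,255,0),1)
        for q in proj(n,ci): cv2.circle(im,f(q),1,(0,255,255),-1)
        cv2.imwrite(f"pics/{out}_{n}.png",im)
ov(sys.argv[1],sys.argv[2])
E
python3 ov.py 8 o8
```

```text
(no output)
```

View pics/o8_side.png

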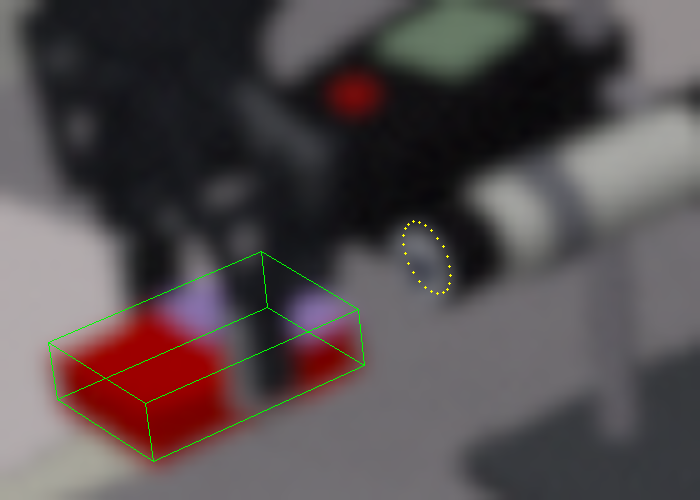

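View pics/o8_top.png

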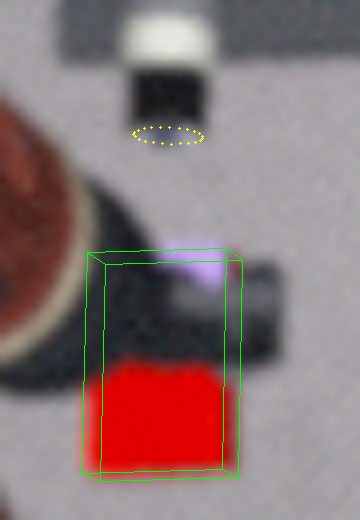

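```bash
sed -e 's/T=robot.observe()\["tool_pos"\]/T=np.array([.5393,-.2958,.082])/' -e 's/tag=sys.argv\[1\]/tag="0";CY=169.0;CX=np.array([np.cos(np.radians(CY)),np.sin(np.radians(CY))])/' m5.py > m6.py; sed -i '/^# barrel/,$d;/^res(/d' m6.py
cat >> m6.py <<'E'
# here CX points to film (-x world); R (y=-.025*yv) is world +y side
# side view visible: film end (toward camera), world -y side = +yv
res("film end bot","side","red",bp(.038,.025,-.076),bp(.038,-.025,-.076),.1,.9)
res("near long bot","side","red",bp(.038,.025,-.076),bp(-.042,.025,-.076),.1,.9)
res("far long top (bare)","side","red",bp(-.042,-.025,-.056),bp(.038,-.025,-.056),.1,.4)
res("far long top (film)","side","lil",bp(-.042,-.025,-.056),bp(.038,-.025,-.056),.6,.9)
res("bare top","side","red",bp(-.042,-.025,-.056),bp(-.042,.025,-.056),.1,.9)
res("film top","top","lil",bp(.038,.025,-.056),bp(.038,-.025,-.056),.1,.9)
res("bare top","top","red",bp(-.042,.025,-.056),bp(-.042,-.025,-.056),.1,.9)
E
python3 m6.py
sed -e 's/T=robot.observe()\["tool_pos"\]/T=np.array([.5393,-.2958,.082]);CY=169.0;CX=np.array([np.cos(np.radians(CY)),np.sin(np.radians(CY))])/' -e 's/(225,95,295,145)/(385,235,440,280)/;s/(170,150,215,215)/(375,155,420,205)/' ov.py>ov0.py; python3 ov0.py 0 o0
```

```text
film end bot side residual px 1.86 +- 0.69 dir [ 0.73 -0.68] slope px 1.47
near long bot side residual px -0.38 +- 0.36 dir [0.4  0.92] slope px -1.01
far long top (bare) side residual px 0.93 +- 0.19 dir [0.39 0.92] slope px -0.32
far long top (film) side residual px 0.21 +- 0.26 dir [0.39 0.92] slope px 2.19
bare top side residual px 1.19 +- 0.18 dir [-0.7   0.72] slope px -0.42
film top top residual px 0.87 +- 0.13 dir [-0.21  0.98] slope px 0.42
bare top top residual px 0.31 +- 0.31 dir [-0.21  0.98] slope px 0.65
```

View pics/o0_side.png

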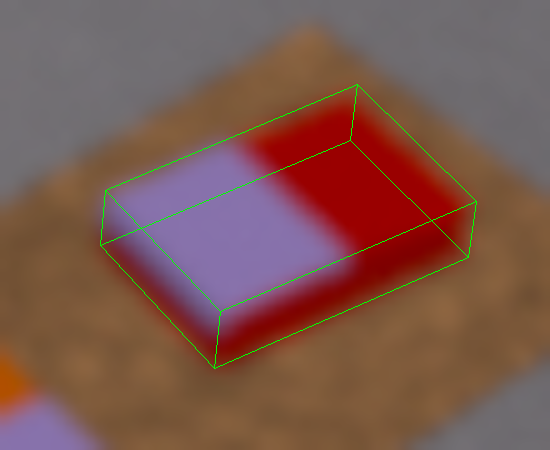

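View pics/o0_top.png

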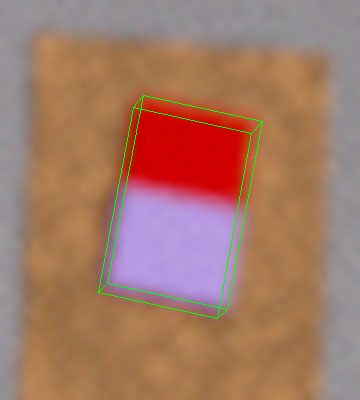

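Over the block at the microscope, the side overlay shows it a few mm lower than predicted; on the mat the same check was about 1 px off. The camera can't settle the grip height, so I'll measure it by lightly touching the clear bench in front of the microscope.

```bash
python3 - <<'E'
from h import *
robot.line_to(scope(-.12,.216),vel=.1)
robot.line_to(scope(-.12,.092),vel=.15);robot.pause(.3)
b=robot.observe();print(b["time"],b["tool_pos"],b["ft_force"])
g=robot.line_to(scope(-.12,.068),vel=.015,guard=2.5)
b=robot.observe();print(g,b["time"],b["tool_pos"],b["ft_force"],b["torque"])
im=robot.grab_frame("side");cv2.imwrite("pics/side9.png",im);crop(im,210,90,300,180,6,"pics/side9c.png")
b=robot.observe();print(b["tool_pos"],b["ft_force"],b["torque"],b["tcp_rot"])
robot.line_to(scope(-.12,.12),vel=.1)
E
```

```text
27.0083 [0.41599795 0.32906851 0.09259203] [-0.59150268  0.44207357 -1.03778274]
True 28.0333 [0.41565684 0.32886228 0.0762244 ] [-0.0210655  -0.33990861  4.04577783] [-0.02447123  0.03600835  0.01623141]
[0.41568048 0.32887172 0.07625636] [-1.0974453   0.14628444  5.02657817] [0.05436315 0.03279025 0.01874543] [-1.79998763e+02 -9.11295556e-03 -1.76703325e+02]
```

View pics/side9c.png

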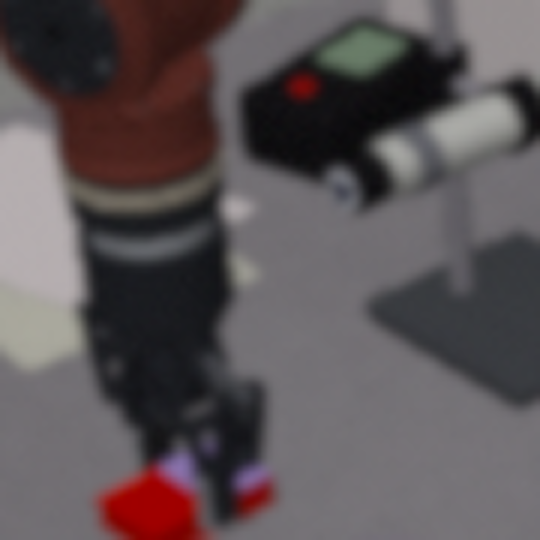

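```bash
python3 - <<'E'
from h import *
yv=np.array([-CX[1],CX[0]])
for n,box,tag in(("top",(180,110,205,170),8),("side",(255,95,312,130),8),("top",(180,110,205,170),0),("side",(255,95,312,130),0)):
    im=cv2.imread(f"pics/{n}{tag}.png");x0,y0,x1,y1=box;k=8
    u=cv2.resize(im[y0:y1,x0:x1],None,fx=k,fy=k,interpolation=cv2.INTER_CUBIC)
    g=cv2.GaussianBlur(u,(0,0),3)
    for th in((155,145) if n=="top" else (130,140)):
        m=((g.min(2)>th)&(g[:,:,2].astype(int)-g[:,:,0]>-8)).astype(np.uint8)*255
        if n=="side":
            m=((g.min(2)>th)).astype(np.uint8)*255
        cs=sorted(cv2.findContours(m,0,1)[0],key=cv2.contourArea)[-2:]
        for c in cs:
            a=cv2.contourArea(c)
            if a<1500: continue
            r=cv2.minAreaRect(c);ce=(np.array(r[0])+.5)/k-.5+[x0,y0]
            # offset of blob centre from predicted axis
            p=proj(n,[[*LENS,.15],[*(LENS+.1*CX),.15]]);d=(p[1]-p[0]);d/=np.linalg.norm(d);nn=np.array([-d[1],d[0]])
            print(n,tag,th,"c",ce.round(2),"size px",(np.array(r[1])/k).round(2),"perp off",((ce-p[0])@nn).round(2),"nn",nn.round(2),"along",((ce-p[0])@d).round(1))
# red glimpses: lateral of block in top 8 by rows of red
im=cv2.imread("pics/top8.png").astype(np.float32);S=im[:,:,2]-im[:,:,1]
T=np.array([.45256465,.33106034,.21605294])
for row in range(199,208,2):
    v=S[row,170:215];h=v.max()/2;i=np.where(v>h)[0];l=i[0]-1+(h-v[i[0]-1])/(v[i[0]]-v[i[0]-1]);r=i[-1]+(v[i[-1]]-h)/(v[i[-1]]-v[i[-1]+1]);print(row,(170+l).round(2),(170+r).round(2),end=" | ")
for x in(-.02,-.04):
    for z in(-.056,-.076):
        print("pred L,R",proj("top",[[*(T[:2]+x*CX+y*yv),T[2]+z] for y in(.025,-.025)]).round(2).tolist())
print(im[205,176:205].astype(int).tolist())
E
```

```text
top 8 155 c [191.19 138.11] size px [10.52 18.38] perp off -0.04 nn [1.   0.02] along 28.4
top 8 155 c [192.   115.81] size px [12.5  24.88] perp off 0.23 nn [1.   0.02] along 50.7
top 8 145 c [192.   159.94] size px [19.   24.88] perp off 1.3 nn [1.   0.02] along 6.6
top 8 145 c [192.   115.88] size px [12.62 24.88] perp off 0.23 nn [1.   0.02] along 50.6
side 8 130 c [288.22 110.21] size px [ 6.99 13.56] perp off -0.7 nn [0.4  0.91] along 23.3
side 8 130 c [295.88 101.  ] size px [12.88 17.62] perp off -6.02 nn [0.4  0.91] along 34.0
side 8 140 c [288.24 110.1 ] size px [ 5.79 12.74] perp off -0.8 nn [0.4  0.91] along 23.4
side 8 140 c [297.48  98.63] size px [18.25  9.45] perp off -7.54 nn [0.4  0.91] along 36.5
top 0 155 c [192.07 118.77] size px [9.84 5.52] perp off 0.38 nn [1.   0.02] along 47.7
top 0 155 c [191.3  137.99] size px [ 9.3  17.61] perp off 0.07 nn [1.   0.02] along 28.5
top 0 145 c [192.01 118.63] size px [10.92  6.51] perp off 0.31 nn [1.   0.02] along 47.9
top 0 145 c [191.29 138.06] size px [10.07 18.02] perp off 0.06 nn [1.   0.02] along 28.4
side 0 130 c [288
[... 263 characters left out ...]
180.46 198.24 | 201 180.49 198.22 | 203 180.37 198.3 | 205 180.11 198.28 | 207 180.2 198.23 | pred L,R [[179.87, 201.05], [197.46, 200.52]]
pred L,R [[182.17, 202.19], [199.46, 201.66]]
pred L,R [[179.69, 208.0], [197.34, 207.46]]
pred L,R [[182.01, 209.02], [199.35, 208.49]]
[[164, 160, 163], [165, 163, 167], [168, 164, 171], [152, 149, 185], [109, 109, 216], [46, 53, 226], [0, 3, 226], [0, 0, 225], [0, 0, 227], [0, 0, 228], [0, 0, 226], [0, 0, 225], [0, 0, 226], [0, 0, 225], [0, 0, 226], [0, 0, 228], [0, 0, 226], [0, 0, 227], [0, 0, 227], [0, 0, 225], [0, 0, 227], [0, 6, 214], [34, 34, 169], [94, 89, 150], [147, 144, 161], [166, 162, 166], [164, 160, 163], [166, 164, 166], [162, 156, 162]]
```

The touch gives an underside offset of 76.5 mm, against the assumed 76.0, with almost no moment, so the block is level and its height is sound. The block overlay shows a camera bias of about 1.6 mm in x there, which I'll take off the lens position. Now the final pose.

```bash
python3 - <<'E'
from h import *
robot.line_to(scope(-.12,.2165),vel=.15)
robot.line_to(scope(-.0796,.2165),vel=.04);robot.pause(.6)
b=robot.observe();print(b["time"],b["tool_pos"],scope(-.0796,.2165),b["tcp_rot"],b["gripper_width"],b["qvel"].round(3))
for n,bx in(("side",(230,70,350,170)),("top",(140,90,260,210))):
    im=robot.grab_frame(n);cv2.imwrite(f"pics/{n}10.png",im)
E
python3 ov.py 10 o10; python3 m5.py 10|head -11
```

```text
31.225 [0.45603162 0.33120546 0.21649333] [np.float64(0.4560319913975233), np.float64(0.3312179034540184), 0.2165] [-1.79963215e+02 -9.20325474e-02 -1.76700903e+02] 0.04860136375229322 [-0.107  0.009  0.074 -0.073 -0.029  0.039]
film top edge top residual px -0.73 +- 0.1 dir [0.03 1.  ] slope px -0.06
bare top edge top residual px -0.2 +- 0.08 dir [0.03 1.  ] slope px 0.16
L side top edge top residual px 0.21 +- 0.1 dir [1.   0.03] slope px -0.52
R side bot edge top residual px -1.48 +- 0.05 dir [1.   0.02] slope px 0.57
R bot (bare half) side residual px 0.4 +- 0.23 dir [0.41 0.91] slope px -1.61
R bot (film half) side residual px 0.32 +- 0.23 dir [0.41 0.91] slope px -0.47
bare bot side residual px -0.3 +- 0.29 dir [-0.54  0.84] slope px -0.22
bare top left(L top edge) side residual px 2.11 +- 0.25 dir [0.4  0.92] slope px -0.91
film end R vert side residual px -0.67 +- 0.2 dir [ 0.99 -0.11] slope px -0.77
bare end L vert side residual px 1.09 +- 0.38 dir [ 0.99 -0.15] slope px 1.34
barrel +1 top residual px -0.49 +- 0.57 dir [1.   0.02] slope px 1.68
```

View pics/o10_side.png

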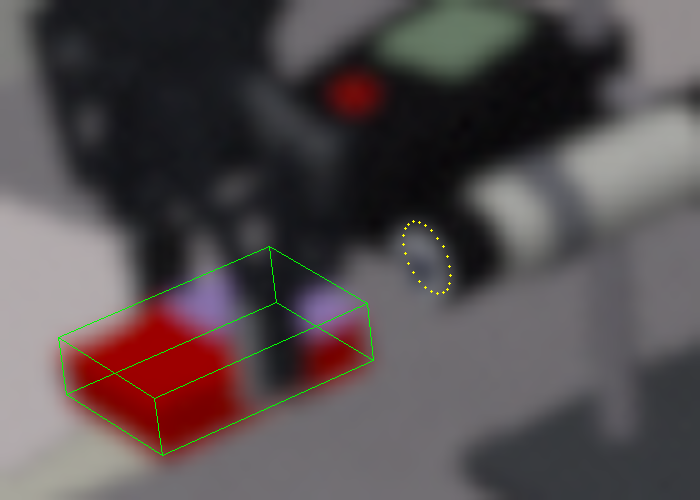

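View pics/o10_top.png

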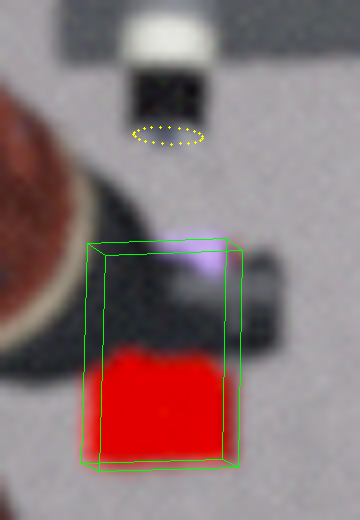

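View pics/top10.png

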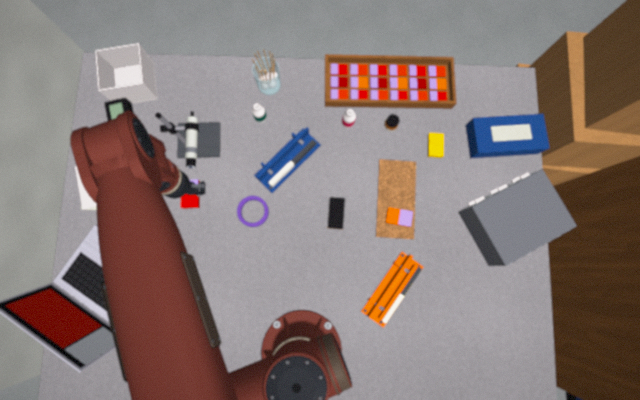

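The film end is about 13–14 px in front of the lens in the top view, which is roughly 40 mm. The block is square and on the axis, and everything else on the bench looks as it did at the start. Handing in.

```bash
python3 - <<'E'
from plant import robot
s=robot.observe();print(s["time"],s["gripper_width"]);robot.job_done()
E
```

```text
31.325 0.048378346064276725
the job is handed in; nothing more can be done
```

Both ends of the red block are finished, and the gripper is holding it in front of the microscope with the film end facing the lens. I handed it in at 31.3 s of the 69 s allowed.

- **Finishing strokes:** I drew each end from the grey pad across to the white pad with the face flat. The bare end went first at about 4–5 N, then the film end at about 3–4 N after a half turn.
- **Final pose:** The tool is on target to within 0.1 mm, tilted no more than 0.1° and nearly still. The jaw opening stayed at about 48.5 mm throughout. The distance from film end to lens reads about 40–41 mm in the top view.
- **Extra contact:** To measure the height of the block in the grip, I touched it lightly (about 5 N) on the bare bench in front of the microscope. It sat level and within 0.5 mm of the height I had assumed.
- **Checks that disagreed:**
  - The side view showed the block 2–3 mm low. I trusted the touch measurement over the picture.
  - The cameras disagreed on the lens position by 1–3 mm. I corrected for about 1.6 mm of that along the lens axis, so the focus distance and centring are good to about 2 mm.
- **Surroundings:** In the last top picture, taken just before hand-in, the parts of the bench it shows look unchanged. I saw no contact with the microscope.

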